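# Clear the die bed and index the rotary stop

## Task

Use the hand brush, not the fingers, to sweep the three scrap pieces off the channel-shaped die bed into the tray at its end, then stand the brush upright on the bench. After that wind the rotary stop's bar knob anticlockwise (seen from above) to its dead end, turn it clockwise to the third click from there without ever running on to the fourth, and finish with the gripper still holding the knob at that stop. Leave the sprocket, the screwdriver and the jar alone.

Things in the scene. Friction and masses are not known exactly. Their poses are not given: they have to be found in the camera images.
- fixture: Steel die fixture, fixed to the bench. Origin on the bench top, z up. In its frame: the die bed, a channel along y (see point bed) at x = -131 to -9 mm; the scrap tray at the bed's +y end; a grey housing for the rotary stop on the +x side (x = -7 to 117, y = -65 to 65 mm, 36 mm high), with the knob's vertical axis at x = 55 mm, y = 0.
- bed (a point): Centre of the die bed's top, 36 mm above the bench; axes as the fixture's. Flat channel 110 mm wide (x) between fences 6 mm thick and 12 mm high (tops 48 mm above the bench), 200 mm long (y), open at both ends. Scrap is swept along +y over the bed's edge at y = +100 mm of this point, into the tray.
- tray (a point): Centre of the tray's inner floor, 4 mm above the bench; axes as the fixture's. Open tray, inside 114 mm in x and 110 mm in y, walls 4 mm thick, tops 32 mm above the bench. It adjoins the bed's +y end: the edge of the bed lies at y = -56 mm of this point and forms the fourth wall.
- brush: Loose hand brush standing on its stiff bristles on the bench, right (-y) of the fixture; about 0.18 kg. Origin at the centre of its underside, z up, x along its length. Bristles 94 x 34 x 28 mm (x, y, z); wooden back 96 x 42 mm from z = 28 to 46 mm; on it a grip ridge 64 mm long (x), 20 mm thick (y), from z = 46 to 90 mm, gripped across its thickness from above.
- slug: Scrap on the bed: steel slug, a disc 24 mm in diameter and 18 mm high, about 55 g. Origin at the centre of its underside.
- stub: Scrap on the bed: hexagonal steel bolt-head stub, 25 mm across corners and 20 mm high, about 55 g. Origin at the centre of its underside.
- offcut: Scrap on the bed: L-shaped steel offcut, 28 x 24 mm and 18 mm high, about 60 g. Origin at the middle of its underside.
- knob: Black bar knob on the rotary stop's disc, turning with it. Origin on the turning axis at the bar's underside (disc top, 60 mm above the bench), z up; x along the bar towards its pointed end. Bar about 64 mm long (x from -31 to +33 mm), 16 mm thick (y), 38 mm high. The disc beneath is 92 mm in diameter.
- knob_grip (a point): Point on the knob's turning axis at which to grip the bar from above across its 16 mm thickness: 26 mm above the disc, 86 mm above the bench. Axes as the knob's.
- turret (a joint): Angle of stop and knob, rad, growing clockwise from above. Dead end at -0.03; spring detents every 24 degrees: 0 (home, at the dead end, not counted), 0.419 (first click), 0.838, 1.257 (third), 1.676, 2.094; crests midway, about 0.2 Nm to leave one. Starts at the first or second, rarely between. Knob's x axis: at 0, 36 degrees anticlockwise of the fixture's x axis, at the third click 36 clockwise.
- sprocket: Bystander: loose steel chain sprocket lying flat, 121 mm in diameter, 28 mm high at its hub, far left of the fixture.
- screwdriver: Bystander: loose orange screwdriver lying on the bench beyond the fixture.
- jar: Bystander: loose glass jar with steel lid, 60 mm in diameter, 80 mm high, beyond the fixture to the right.

How it is judged:
By the outcome, as a careful person would: the job done as asked, in the order asked, and still so for the second after the job is handed in, while the arm keeps its last pose, push and grip.
It also fails if it takes over 59 s, if anything falls off the work surface, if the arm or the gripper's body presses on something with over 40 N, if the wrist force passes 120 N, or if a joint passes its speed limit or range.

## Robot

A 7-joint arm with a two-finger parallel gripper is mounted at the origin on the work surface. World frame = base frame: x ahead of the robot, y to its left, z up, the work surface at z = 0. Lengths are in m, angles in rad, forces in N, time in s.
With the tool pointing down it reaches from about 0.425 to 1.025 m from the base axis. Payload 9.4 kg.
Tool frame: the origin (TCP) lies on the centre line of the jaws, within the pads' length; the fingertips stand 19 mm ahead of it and the grasp point (between the pads) is the TCP (ctrl.tip_reach is the distance from the TCP to the fingertips, in m); z points along the fingers, y is the line along which they close (so a half turn about z gives the same grasp; the last joint's range is limited). The gripper opens to 85 mm and grips with 20 to 120 N. Pads are 22 mm wide; open, the fingers measure 114 mm over their backs; the gripper's body (76 mm by 85 mm) begins 54 mm behind the grasp point. The pads swing forward as they close: fully open they stand 13 mm farther back than shut.
Start: joints at [1.051, 0.599, -0.003, 1.599, 0.002, 0.943, -0.08], TCP at [0.311, -0.655, 0.25] pointing down, gripper open.
Joint ranges: [-2.57, 2.57], [-0.35, 1.97], [-1.29, 1.29], [0.11, 2.56], [-1.05, 4.19], [0.11, 1.86], [-2.63, 2.63]. Speed limits (rad/s): [2.22, 2.22, 3.01, 3.01, 3.14, 3.14, 3.14].

## Interface

Orientations are given as a unit quaternion [w, x, y, z].
In Python, from bench import ctrl, camrig, readout gives the robot as it stands (ctrl), with the cameras (camrig) and the readings (readout). Calls block until the motion is done:
- ctrl.move_to(position, orientation): joint-space move of the TCP to a pose.
- ctrl.line_to(position, orientation=None, v=0.15, f_stop=None): straight line of the TCP; orientation=None keeps the orientation; v is the mean speed in m/s. With f_stop (N) it stops when the force on the tool has changed by that much, and returns True; else False.
- ctrl.set_joints(angles): joint-space move.
- ctrl.set_gripper(opening, strength=None): opening from 0.0 (shut) to 1.0 (fully open); strength is the grip in N (None keeps the last); returns when the fingers have stopped.
- ctrl.hold(seconds).
- ctrl.inverse_kinematics(position, orientation): joint angles nearest the present ones, or None.
- camrig.grab_frame(name): name is "side" or "top"; returns a dict with "frame" (400x640x3 uint8, blue, green, red), "fx", "fy", "cx", "cy" (pixels), "view" (4x4, takes a point from world to camera coordinates). Camera axes: x right, y up, looking along -z (the intrinsics and any distortion apply to the point x, -y, -z); pixel columns grow to the right and rows downward; lengths in m; the calibration is good to about 2 mm. A picture is of the moment at which its call begins. There is no depth.
A pose or a line that the arm cannot do raises ctrl.Unreachable and nothing moves.
- ctrl.hand_in(): hands the job in; it is judged then, once.
Readings, each from a call of its own:
- readout.read_time_s(): time.
- readout.read_joint_positions(): joint angles.
- readout.read_qvel(): joint speeds.
- readout.read_joint_efforts(): joint torques, N m.
- readout.read_tcp_pos(): TCP position.
- readout.read_orientation(): TCP orientation.
- readout.read_contact_force(): force on the tool from outside, world axes, zero at the start.
- readout.read_ft_torque(): the same for the moment, N m.
- readout.read_finger_gap(): opening from 0.0 (shut) to 1.0 (fully open).
- readout.read_grasp_force(): force on a finger pad.
Only numpy, scipy, OpenCV 4.12 (cv2) and the standard library are available. Lean on these libraries where they do the work, as an engineer would, in place of code of your own. Each camera call takes 0.05 s, during which the arm holds its last target. There are 200 camera calls.

## Working session

There is one attempt and no reset: what is moved stays moved. The work goes in short steps, each a Python script; the robot and the scene stay as the last script left them, time stands still between calls to the robot, and variables do not carry over. Pictures are saved under pics/ and viewed, at most 11 in all, crops included, and the job is handed in when it is done.

```bash
mkdir -p pics; ls
python3 - <<'E'
from bench import ctrl, camrig, readout
import cv2,numpy as np
np.set_printoptions(precision=4,suppress=True)
for n in("top","side"):
    g=camrig.grab_frame(n); cv2.imwrite(f"pics/{n}0.png",g["frame"]); print(n,{k:v for k,v in g.items() if k!="frame"})
print(readout.read_time_s(),readout.read_orientation(),ctrl.tip_reach)
E
```

```text
bench.py
pics
top {'fx': 459.5779839754421, 'fy': 459.5779839754421, 'cx': 319.76835810033685, 'cy': 195.24737599551608, 'view': array([[ 0.0273, -0.9996, -0.0015, -0.0446],
       [ 0.983 ,  0.0265,  0.1816, -0.6383],
       [-0.1815, -0.0064,  0.9834, -1.0718],
       [ 0.    ,  0.    ,  0.    ,  1.    ]])}
side {'fx': 408.622994939985, 'fy': 408.622994939985, 'cx': 319.0234936703331, 'cy': 202.78086374367575, 'view': array([[ 0.768 , -0.6402,  0.0165, -0.5149],
       [ 0.3161,  0.4014,  0.8596, -0.2786],
       [-0.557 , -0.655 ,  0.5106, -0.6211],
       [ 0.    ,  0.    ,  0.    ,  1.    ]])}
0.1 [-0.0007  0.9756  0.2196 -0.0002] 0.019
```

View pics/top0.png

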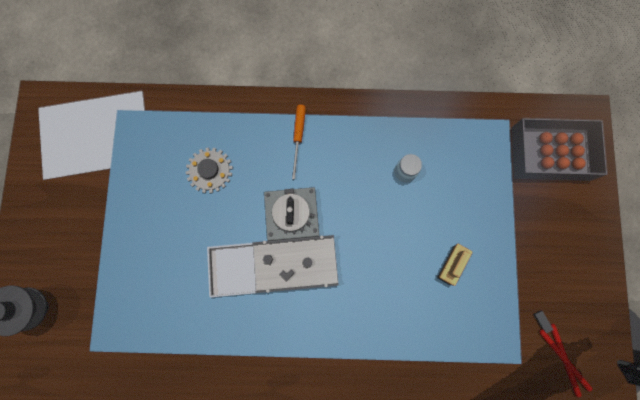

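View pics/side0.png

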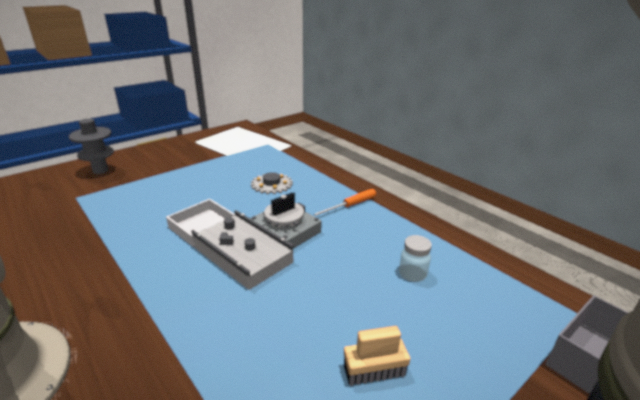

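The top view shows the fixture at about (272,240), with the tray at its left end. The scraps are near (268,260), (287,275) and (307,263), the knob at (291,211) and the brush at (456,264). In the side view the brush is at (377,355) and the knob at (284,207). I'll enlarge both.

Run:
```python
import cv2,numpy as np
t=cv2.imread("pics/top0.png");s=cv2.imread("pics/side0.png")
def crop(im,x,y,w,h,k):
    c=cv2.resize(im[y:y+h,x:x+w],None,fx=k,fy=k,interpolation=cv2.INTER_CUBIC)
    for i in range(0,w,10): 
        cv2.line(c,(i*k,0),(i*k,4 if (x+i)%50 else 10),(0,255,255),1)
        if (x+i)%20==0: cv2.putText(c,str(x+i),(i*k,20),0,.35,(0,255,255),1)
    for i in range(0,h,10): 
        cv2.line(c,(0,i*k),(5,i*k),(0,255,255),1)
        if (y+i)%20==0: cv2.putText(c,str(y+i),(6,i*k+4),0,.35,(0,255,255),1)
    return c
cv2.imwrite("pics/a.png",crop(t,200,180,150,120,5))
b=np.hstack([crop(t,430,240,50,50,8),crop(s,340,320,80,80,5)])
cv2.imwrite("pics/b.png",b)
cv2.imwrite("pics/c.png",crop(s,160,185,170,110,4))
```

```text
(no output)
```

View pics/a.png

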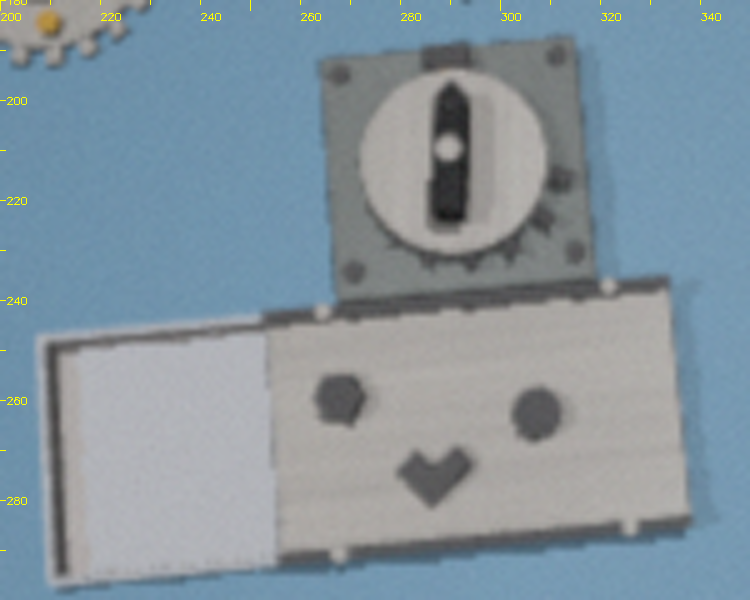

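View pics/b.png

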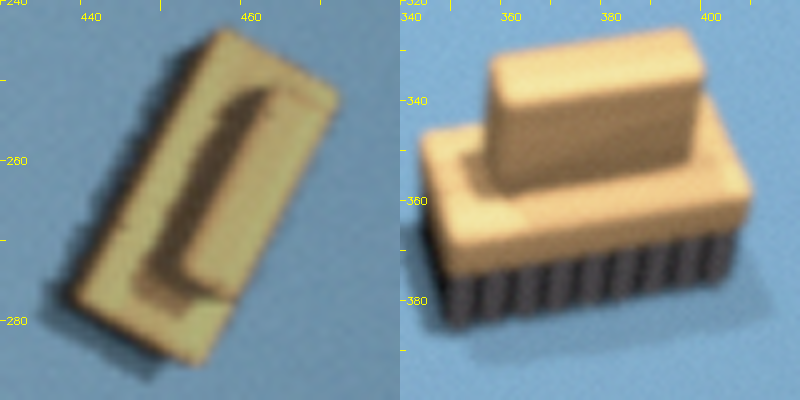

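View pics/c.png

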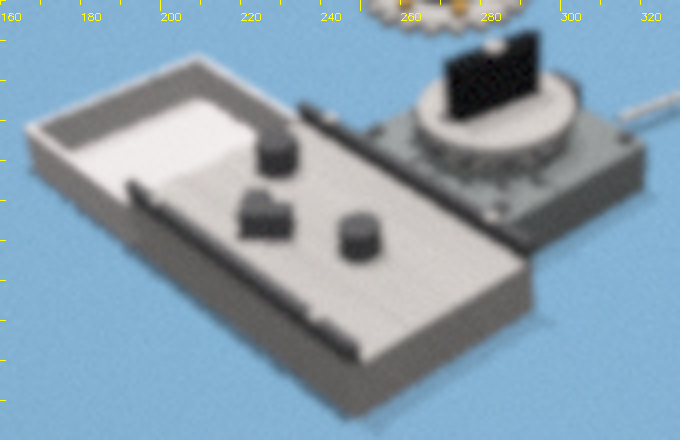

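The crops give these readings. Top: knob pointer at (290.4,196), disc centre at (290.7,212), and brush back corners and ridge readable. Side: ridge top corners around (358..400,326..341) and knob bar top from (272,200) to (294,193). Next I fit the poses.

```bash
cat > geo.py <<'E'
import numpy as np
from scipy.optimize import least_squares
V={'top':(459.578,319.768,195.247,np.array([[0.0273,-0.9996,-0.0015,-0.0446],[0.983,0.0265,0.1816,-0.6383],[-0.1815,-0.0064,0.9834,-1.0718]])),
'side':(408.623,319.0235,202.781,np.array([[0.768,-0.6402,0.0165,-0.5149],[0.3161,0.4014,0.8596,-0.2786],[-0.557,-0.655,0.5106,-0.6211]]))}
def proj(n,p):
    f,cx,cy,M=V[n]; c=np.asarray(p)@M[:,:3].T+M[:,3]
    return np.stack([cx+f*c[...,0]/-c[...,2], cy-f*c[...,1]/-c[...,2]],-1)
def tri(a,b):
    s=least_squares(lambda p:np.r_[proj('top',p)-a,proj('side',p)-b],[.6,0,.05]); return s.x,s.fun
def onz(n,uv,z):
    return np.r_[least_squares(lambda p:proj(n,np.r_[p,z])-uv,[.6,0]).x,z]
def rot(a): return np.array([[np.cos(a),-np.sin(a)],[np.sin(a),np.cos(a)]])
A=lambda u,v:(200+(u-2)/5,180+(v-2)/5)
C=lambda u,v:(160+(u-1.5)/4,185+(v-1.5)/4)
B=lambda u,v:(430+(u-3.5)/8,240+(v-3.5)/8)
S=lambda u,v:(340+(u-2)/5,320+(v-2)/5)
E
cat > fit.py <<'E'
from geo import *
np.set_printoptions(precision=4,suppress=True)
# fixture: (view,pixel,local pt relative to fixture, uses b)
O=[('top',A(50,585),(-131,215,32),1),('top',A(37,338),(-9,215,32),1),('top',A(668,277),(-9,-100,48),1),('top',A(690,530),(-131,-100,48),1),
('top',A(320,60),(117,65,36),0),('top',A(575,37),(117,-65,36),0),('top',A(597,275),(-7,-65,36),0),('top',A(453.5,160),(55,0,60),0),
('side',C(645,150),(117,-65,36),0),('side',C(350,416),(-131,-100,0),1),('side',C(532,310),(-9,-100,0),1),('side',C(28,127),(-131,215,32),1),('side',C(197,57),(-9,215,32),1),('side',C(497,112),(55,0,60),0)]
def w(p,l,b): 
    l=np.array(l)/1000.; return np.r_[rot(p[2])@(l[:2]+[0,p[3]*b])+p[:2],l[2]]
r=lambda p:np.concatenate([proj(n,w(p,l,b))-uv for n,uv,l,b in O])
s=least_squares(r,[.6,0,0,0],loss='soft_l1'); P=s.x
print('fixture x,y,yaw,bed_y',P); print(r(P).reshape(-1,2).round(1).tolist())
print('knob',w(P,(55,0,86),0),'bed',w(P,(-70,0,36),1),'tray',w(P,(-70,156,4),1))
for n,a,c,h in(('stub',A(340,399),C(276,140),.056),('slug',A(536,413),C(360,226),.054),('offcut',A(435,474),C(266,210),.054)):
    q=onz('top',a,h); print(n,q,'bed frame',rot(-P[2])@(q[:2]-w(P,(-70,0,36),1)[:2]))
t,e=tri(A(452,80),C(537,33)); print('tip',t,e); u=onz('side',C(447,60),t[2]); print('tail',u)
d=t-u; print('bar yaw rel fixture deg',np.degrees(np.arctan2(d[1],d[0])-P[2]))
d=onz('top',A(452,80),.098)-onz('top',A(450,205),.098);print('top only',np.degrees(np.arctan2(d[1],d[0])-P[2]))
# brush
R=[('top',B(222,28),(48,21,46)),('top',B(342,98),(48,-21,46)),('top',B(205,365),(-48,-21,46)),('top',B(72,298),(-48,21,46)),
('side',S(92,55),(-32,10,90)),('side',S(285,28),(32,10,90)),('side',S(302,75),(32,-10,90)),('side',S(108,107),(-32,-10,90)),('side',S(22,130),(-48,21,46)),('side',S(350,187),(48,-21,46))]
def wb(p,l): l=np.array(l)/1000.; return np.r_[rot(p[2])@l[:2]+p[:2],l[2]+p[3]]
r=lambda p:np.concatenate([proj(n,wb(p,l))-uv for n,uv,l in R])
s=least_squares(r,[.5,-.35,-.5,0],loss='soft_l1'); print('brush x,y,yaw,z0',s.x); print(r(s.x).reshape(-1,2).round(1).tolist())
E
python3 fit.py
```

```text
fixture x,y,yaw,bed_y [0.5418 0.037  0.1119 0.0004]
[[-1.6, 0.0], [-1.0, -1.0], [0.1, -0.2], [0.3, -0.1], [-0.1, -0.7], [0.4, -0.4], [0.2, 1.0], [0.1, 0.0], [0.7, -1.0], [0.3, 3.2], [0.1, 1.7], [-1.8, 0.5], [-0.1, -0.0], [-0.7, -0.7]]
knob [0.5964 0.0432 0.086 ] bed [0.4722 0.0296 0.036 ] tray [0.4547 0.1846 0.004 ]
stub [0.4796 0.0938 0.056 ] bed frame [0.0146 0.063 ]
slug [ 0.4756 -0.0005  0.054 ] bed frame [ 0.0001 -0.0303]
offcut [0.4454 0.0469 0.054 ] bed frame [-0.0247  0.0202]
tip [0.6286 0.0431 0.0996] [-0.0802  0.119   0.139  -0.0206]
tail [0.5699 0.0496 0.0996]
bar yaw rel fixture deg -12.745923152550017
top only -5.077428185062048
brush x,y,yaw,z0 [ 0.4828 -0.3611 -0.4933  0.0011]
[[-0.1, -1.3], [0.4, -1.4], [-0.3, 0.2], [0.7, -0.3], [-2.0, -0.2], [-0.0, -0.9], [1.4, -0.1], [-1.4, -0.0], [-1.5, 0.6], [1.0, 1.7]]
```

```bash
cat > h.py <<'E'
from bench import ctrl, camrig, readout
import numpy as np, cv2
np.set_printoptions(precision=4,suppress=True)
def q(th): return [0.,float(np.cos(th/2)),float(np.sin(th/2)),0.]
E
python3 - <<'E'
from geo import *; from h import *
im={n:cv2.imread(f"pics/{n}0.png").max(2) for n in('top','side')}
K=np.array([.5964,.0432])
box=[(-31,-8),(-31,8),(22,8),(33,0),(22,-8)]
for n in im:
    f=[]
    for a in np.arange(-30,31,3):
        best=0
        for dx in np.arange(-4,5,2):
          for dy in np.arange(-4,5,2):
            pts=np.array([np.r_[rot(np.radians(a))@(np.array(b)/1000)+K+np.array([dx,dy])/1000,z] for b in box for z in(.06,.098)])
            u=proj(n,pts); h=cv2.convexHull((u*16).astype(np.int32))
            m=np.zeros((400,640),np.uint8); cv2.fillConvexPoly(m,h,255,cv2.LINE_8,4)
            x,y=u.mean(0).astype(int); r=(slice(y-25,y+25),slice(x-22,x+22))
            d=im[n][r]<60; mm=m[r]>0; best=max(best,(d&mm).sum()/(d|mm).sum())
        f.append((a,round(best,2)))
    print(n,f)
for nm,p,ths in(('brush',[.4828,-.3611,.072],[-.493]),('bed-',[.462,-.055,.11],[.115]),('bed+',[.46,.14,.11],[.115]),('knobhome',[.5964,.0432,.086],[.74]),('knob3',[.5964,.0432,.086],[-.51])):
    for t in ths:
        for k in(0,np.pi,-np.pi): print(nm,k,ctrl.inverse_kinematics(p,q(t+k)))
E
```

```text
top [(np.int64(-30), np.float64(0.27)), (np.int64(-27), np.float64(0.29)), (np.int64(-24), np.float64(0.32)), (np.int64(-21), np.float64(0.35)), (np.int64(-18), np.float64(0.39)), (np.int64(-15), np.float64(0.42)), (np.int64(-12), np.float64(0.44)), (np.int64(-9), np.float64(0.47)), (np.int64(-6), np.float64(0.49)), (np.int64(-3), np.float64(0.5)), (np.int64(0), np.float64(0.5)), (np.int64(3), np.float64(0.51)), (np.int64(6), np.float64(0.52)), (np.int64(9), np.float64(0.5)), (np.int64(12), np.float64(0.45)), (np.int64(15), np.float64(0.41)), (np.int64(18), np.float64(0.36)), (np.int64(21), np.float64(0.32)), (np.int64(24), np.float64(0.29)), (np.int64(27), np.float64(0.25)), (np.int64(30), np.float64(0.23))]
side [(np.int64(-30), np.float64(0.53)), (np.int64(-27), np.float64(0.53)), (np.int64(-24), np.float64(0.54)), (np.int64(-21), np.float64(0.54)), (np.int64(-18), np.float64(0.55)), (np.int64(-15), np.float64(0.55)), (np.int64(-12), np.float64(0.55)), (np.int64(-9), np.float64(0.56)), (np.int64(-6), np.float64(0.57)), (np.int64(-3), np.float64(0.58)), (np.int64(0), np.float64(0.5
[... 798 characters left out ...]
]
bed+ 0 [-0.4626  0.5476  0.0694  2.2728 -0.1136  0.3242 -1.7514]
bed+ 3.141592653589793 [-0.0243  0.5959 -0.5525  2.2451  0.7021  0.4736  0.5444]
bed+ -3.141592653589793 [-0.0243  0.5959 -0.5525  2.2451  0.7021  0.4736  0.5444]
knobhome 0 [-0.1239  0.669  -0.0646  2.0155  0.0904  0.4597 -1.0864]
knobhome 3.141592653589793 [ 0.4963  0.9459 -1.1075  1.9756  1.0723  0.9721  1.1404]
knobhome -3.141592653589793 [ 0.4963  0.9459 -1.1075  1.9756  1.0723  0.9721  1.1404]
knob3 0 [-0.3195  0.6832  0.2299  2.0285 -0.3271  0.4643 -1.9262]
knob3 3.141592653589793 [ 0.1707  0.7182 -0.511   1.9957  0.6214  0.5856  0.2941]
knob3 -3.141592653589793 [ 0.1707  0.7182 -0.511   1.9957  0.6214  0.5856  0.2941]
```

Run:
```python
from h import *
b=[.4828,-.3611]; Q=q(-.493)
ctrl.set_gripper(1.0,70)
ctrl.move_to(b+[.19],Q); print(readout.read_time_s())
print(ctrl.line_to(b+[.072],v=.12,f_stop=8)); print(readout.read_tcp_pos())
ctrl.set_gripper(0.0,70)
print('gap',readout.read_finger_gap(),readout.read_grasp_force(),readout.read_contact_force())
ctrl.line_to(b+[.16],v=.12)
print(readout.read_finger_gap(),readout.read_contact_force(),readout.read_time_s())
g=[camrig.grab_frame(n)["frame"] for n in("top","side")]
cv2.imwrite("pics/d.png",np.hstack([cv2.resize(g[0][190:330,400:540],(400,400)),cv2.resize(g[1][200:400,300:500],(400,400))]))
```

```text
1.6167
False
[ 0.4831 -0.3614  0.0726]
gap 0.22225154623532964 68.09414863586426 [-0.0427  0.7502  1.8834]
0.22650909559287027 [ 0.7022  0.7457 -2.0451] 4.2417
```

View pics/d.png

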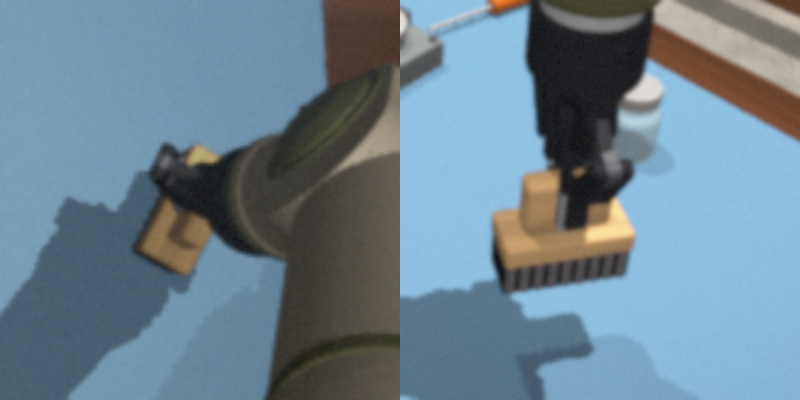

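The brush is held level and about centred in the jaws. Next is the sweep.

Run:
```python
from h import *; from geo import rot
a=.115; c=np.array([.4722,.0296]); P=lambda y,z,x=0:np.r_[c+rot(a)@[x,y],z].tolist()
ctrl.move_to(P(-.081,.19),q(a))
ctrl.line_to(P(-.081,.125),v=.12)
s=ctrl.line_to(P(-.081,.104),v=.03,f_stop=5); p=readout.read_tcp_pos(); print(s,p,readout.read_contact_force())
if s and p[2]>.113: print('HIGH contact'); raise SystemExit
z=p[2]+.0015
ctrl.line_to(P(-.081,z),v=.05)
s=ctrl.line_to(P(.118,z),v=.07,f_stop=25); print(s,readout.read_tcp_pos(),readout.read_contact_force(),readout.read_finger_gap(),readout.read_time_s())
if not s: ctrl.line_to(P(.118,.2),v=.15)
g=[camrig.grab_frame(n)["frame"] for n in("top","side")]
cv2.imwrite("pics/e.png",np.hstack([cv2.resize(g[0][170:310,190:350],(400,350)),cv2.resize(g[1][160:300,150:310],(400,350))]))
```

```text
True [ 0.4816 -0.0512  0.108 ] [-0.4037 -1.4774  4.6169]
False [0.4587 0.1466 0.1095] [-0.2747  0.3222 -1.1245] 0.22330466145281955 10.0333
```

View pics/e.png

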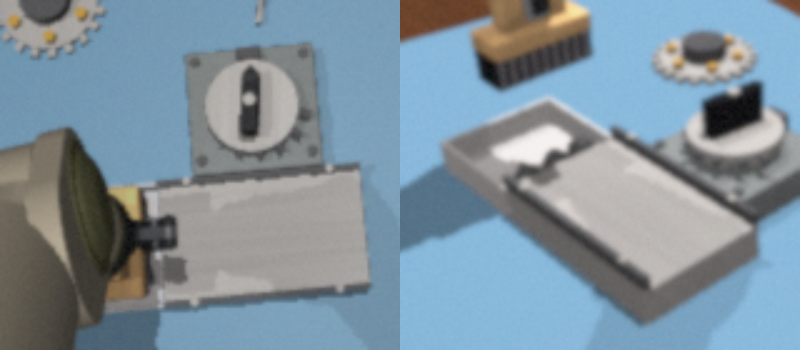

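Nothing obvious is left on the bed. The dark patch at about (175,270) looks like the gripper's shadow, so I'll carry the brush clear and check before I put it down.

Run:
```python
from h import *
ctrl.move_to([.4828,-.3611,.16],q(-.493))
f=[]
for n,(x,y,w,h) in(("top",(200,180,150,120)),("side",(160,185,150,120))):
    g=camrig.grab_frame(n)["frame"]; cv2.imwrite(f"pics/{n}1.png",g); f.append(cv2.resize(g[y:y+h,x:x+w],(400*1,320)) if n=="side" else cv2.resize(g[y:y+h,x:x+w],(400,320),interpolation=cv2.INTER_CUBIC))
k=cv2.resize(cv2.imread("pics/top1.png")[190:235,262:322],(400,300),interpolation=cv2.INTER_CUBIC)
k2=cv2.resize(cv2.imread("pics/side1.png")[185:230,255:315],(400,280),interpolation=cv2.INTER_CUBIC)
cv2.imwrite("pics/f.png",np.vstack([np.hstack(f),np.hstack([k[:280],k2])])); print(readout.read_time_s())
```

```text
12.8333
```

View pics/f.png

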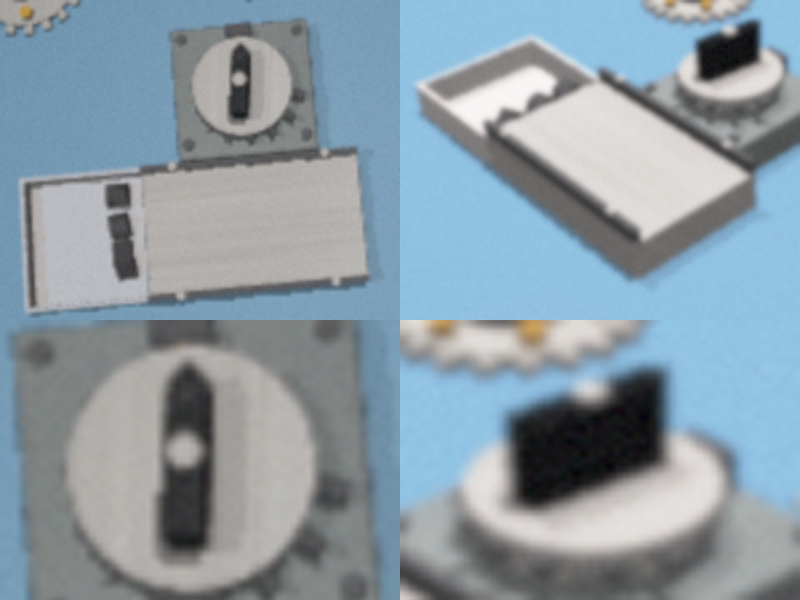

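The bed is clear and all three pieces lie in the tray, at about (120,195), (120,226) and (125,260) in the crop. I'll stand the brush down and calculate the knob angle from the dot (289.45,209.65) and tip (290.5,196.3).

Run:
```python
from h import *; from geo import *
b=[.4828,-.3611]
ctrl.line_to(b+[.08],v=.12)
s=ctrl.line_to(b+[.066],v=.025,f_stop=4); print(s,readout.read_tcp_pos(),readout.read_contact_force())
ctrl.set_gripper(1.0); ctrl.line_to(b+[.2],v=.12)
K=np.array([.5964,.0432]); print('axis px',proj('top',np.r_[K,.098]),proj('side',np.r_[K,.098]))
for a in(-20,-12,-6,0,6,12):
    w=lambda x:np.r_[K+rot(.115+np.radians(a))@[x,0],.098]
    print(a,proj('top',w(.033))-proj('top',w(0)),proj('side',w(.033))-proj('side',w(-.031)))
print('measured top',[290.5-289.45,196.3-209.65],'side',[(663-510)/6.667,(372-410)/6.22],readout.read_time_s())
cv2.imwrite("pics/brush.png",cv2.resize(camrig.grab_frame("side")["frame"][250:400,280:480],(400,300)))
```

```text
True [ 0.4832 -0.3613  0.072 ] [-0.3228  1.5212  7.611 ]
axis px [289.3904 209.2797] [282.6577 197.7351]
-20 [  3.7572 -13.2965] [26.0979 -5.8794]
-12 [  1.8555 -13.6594] [24.3714 -7.5952]
-6 [  0.4038 -13.7582] [22.7639 -8.7866]
0 [ -1.0522 -13.7071] [20.9074 -9.8818]
6 [ -2.4968 -13.5066] [ 18.8224 -10.8688]
12 [ -3.9146 -13.1589] [ 16.5314 -11.7368]
measured top [1.0500000000000114, -13.349999999999994] side [22.94885255737213, -6.109324758842444] 15.95
```

View pics/brush.png

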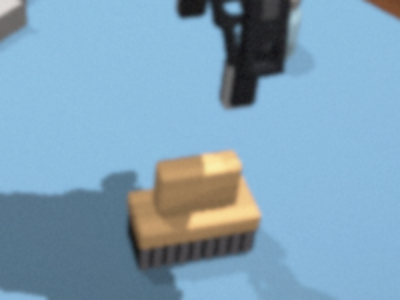

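The brush stands upright. The knob reads about -10°, so it is at the second click (-12°). I'll grip it and wind anticlockwise while watching the moment.

Run:
```python
from h import *
K=[.5964,.0432]; th=-.094
ctrl.move_to(K+[.2],q(th)); ctrl.line_to(K+[.125],v=.15)
print(ctrl.line_to(K+[.086],v=.08,f_stop=8),readout.read_tcp_pos())
ctrl.set_gripper(0.0,60)
print('gap',readout.read_finger_gap(),readout.read_grasp_force(),readout.read_contact_force(),readout.read_ft_torque(),readout.read_time_s())
m0=readout.read_ft_torque()[2]
while th<.73:
    th=min(th+.07,.73); ctrl.move_to(K+[.086],q(th)); m=readout.read_ft_torque()[2]
    o=readout.read_orientation(); print(round(th,3),round(2*np.arctan2(o[2],o[1]),3),round(m,3),readout.read_contact_force(),round(readout.read_time_s(),2))
    if abs(m-m0)>1.2: break
```

```text
False [0.5963 0.0431 0.0857]
gap 0.18237363809414606 60.55136203765869 [-0.5948  3.8688  5.1437] [0.679  0.0221 0.012 ] 19.475
-0.024 -0.025 -0.019 [-0.3678  4.2304  6.0324] 19.73
0.046 0.045 0.12 [-1.407   3.5116  6.8776] 19.98
0.116 0.115 0.152 [-0.6779  4.5322  5.9415] 20.23
0.186 0.185 0.116 [-0.787   3.5708  5.8193] 20.48
0.256 0.256 0.369 [-0.1494  2.266   6.1651] 20.73
0.326 0.325 0.084 [-1.5159  2.2662  5.419 ] 20.98
0.396 0.395 0.026 [0.1587 2.7336 6.1215] 21.23
0.466 0.465 0.099 [0.6643 2.3427 5.6106] 21.48
0.536 0.535 0.121 [0.1056 2.5837 6.3187] 21.73
0.606 0.605 0.186 [-0.0711  2.6063  5.7379] 21.98
0.676 0.676 0.329 [-0.7199  1.9014  4.6477] 22.23
0.73 0.73 0.431 [0.0497 2.4973 5.2502] 22.48
```

Run:
```python
from h import *
K=[.5964,.0432]; th=.73
while th<.93:
    th+=.015; ctrl.move_to(K+[.086],q(th)); m=readout.read_ft_torque()
    o=readout.read_orientation(); print(round(th,3),round(2*np.arctan2(o[2],o[1]),4),m,readout.read_contact_force(),round(readout.read_time_s(),2))
    if abs(m[2])>1.3: break
for n in("top","side"): cv2.imwrite(f"pics/{n}2.png",camrig.grab_frame(n)["frame"])
t=cv2.imread("pics/top2.png");s=cv2.imread("pics/side2.png")
cv2.imwrite("pics/g.png",np.hstack([cv2.resize(t[180:250,250:330],(400,350)),cv2.resize(s[160:230,240:320],(400,350))]))
```

```text
0.745 0.7433 [ 0.4556 -0.0022  0.0485] [0.1565 1.2644 5.5093] 22.73
0.76 0.7573 [ 0.4317  0.0383 -0.2822] [0.4814 1.8136 5.1014] 22.98
0.775 0.7714 [ 0.4594  0.0162 -0.5974] [0.1066 1.5566 5.1415] 23.23
0.79 0.7861 [ 0.5664 -0.0472 -0.7649] [0.3192 1.7717 5.6808] 23.48
0.805 0.7994 [ 0.4949  0.0473 -1.3498] [-0.2267  3.2335  6.7101] 23.73
```

View pics/g.png

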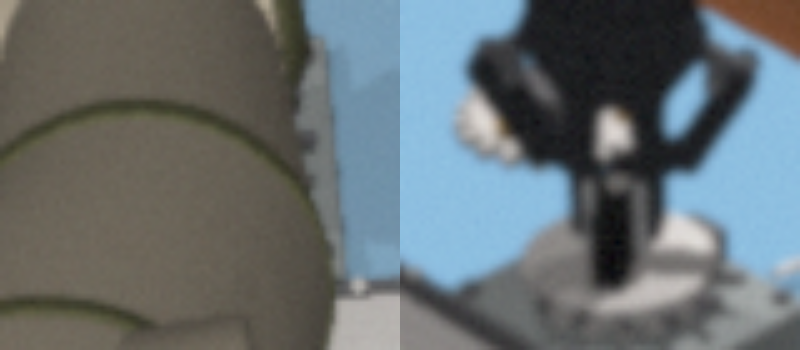

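The dead end shows clearly: the moment turns and climbs from a tool yaw of about 0.75, and the bar is edge-on to the side camera, as expected there. Home is therefore about 0.727 and the third click about -0.53 (vision predicts -0.514). Now I turn clockwise.

Run:
```python
from h import *
K=[.5964,.0432]
for th in np.r_[np.arange(.74,-.46,-.06),-.49,-.51,-.525]:
    ctrl.move_to(K+[.086],q(th)); m=readout.read_ft_torque()[2]
    o=readout.read_orientation(); print(round(th,3),round(2*np.arctan2(o[2],o[1]),4),round(m,3))
ctrl.hold(.5)
o=readout.read_orientation();print(2*np.arctan2(o[2],o[1]),[round(readout.read_ft_torque()[2],3) for _ in range(3)],readout.read_contact_force(),readout.read_finger_gap(),readout.read_grasp_force(),readout.read_time_s())
cv2.imwrite("pics/h.png",cv2.resize(camrig.grab_frame("side")["frame"][140:300,150:350],(750,600)))
```

```text
0.74 0.738 0.087
0.68 0.6778 -0.025
0.62 0.6178 -0.039
0.56 0.5577 -0.083
0.5 0.4975 -0.18
0.44 0.4375 -0.164
0.38 0.3768 -0.447
0.32 0.3184 0.115
0.26 0.2582 -0.018
0.2 0.1981 -0.022
0.14 0.1381 -0.03
0.08 0.0779 -0.187
0.02 0.0176 -0.256
-0.04 -0.043 -0.477
-0.1 -0.1012 0.173
-0.16 -0.1615 0.052
-0.22 -0.2216 -0.005
-0.28 -0.2816 -0.074
-0.34 -0.3418 -0.109
-0.4 -0.402 -0.237
-0.49 -0.4929 -0.546
-0.51 -0.5113 -0.085
-0.525 -0.5251 0.304
-0.5250254626176485 [np.float64(0.246), np.float64(0.246), np.float64(0.246)] [-0.5649  4.6661  5.7363] 0.1756689646680669 61.09399437904358 30.075
```

View pics/h.png

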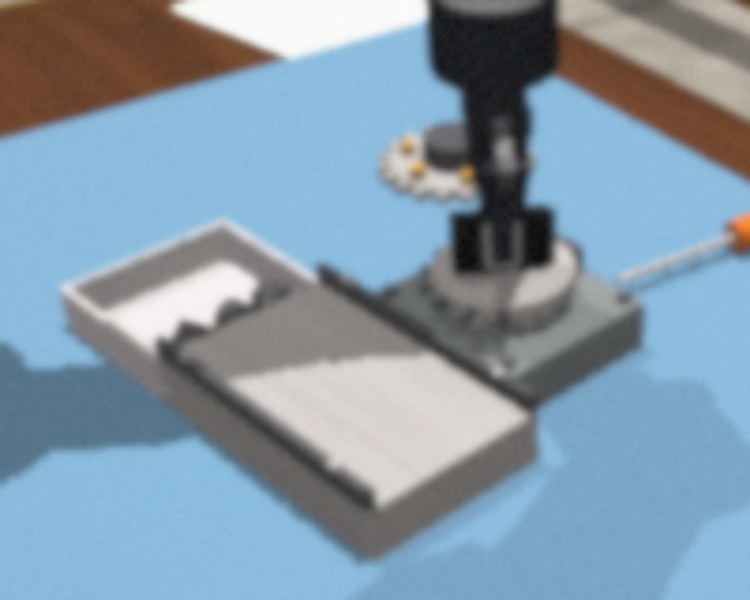

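The moment's sign changes put the clicks at about 0.33, -0.085 and -0.514. They are evenly spaced at 24° and agree with vision, so I'll settle at -0.514 and hand in.

Run:
```python
from h import *
ctrl.move_to([.5964,.0432,.086],q(-.514)); ctrl.hold(.5)
o=readout.read_orientation();print(2*np.arctan2(o[2],o[1]),readout.read_ft_torque(),readout.read_grasp_force(),readout.read_time_s())
print(ctrl.hand_in())
```

```text
-0.5147552337130882 [ 0.9207 -0.0289  0.0754] 61.04369401931763 30.875
the job is handed in; nothing more can be done
None
```

I swept all three scrap pieces into the tray with the brush, stood the brush upright on the bench, wound the knob to its dead end and turned it to the third click. I handed the job in at 30.9 s with the gripper still holding the knob there; the hand-in gave no verdict.

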